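# Line up the slide boxes and load the slide scanner

## Task

First raise the handle side of the fence tray so that the loose slide boxes slide down against its fence, and set the tray back level with every box in one row, long side flush along the fence. Only then press the latch key on the scanner's deck, let the drawer spring all the way out without touching it as it comes, and load all the slide boxes that are there, each lying flat on the open drawer's floor, side by side. Finally push the drawer home until it stays latched, and leave the other things on the bench where they are.

Things in the scene. Friction and masses are not known exactly. Their poses are not given: they have to be found in the camera images.
- slide_box1: closed plastic box of microscope slides, white with a grey lid, 58 mm long, 40 mm wide, 40 mm high, about 80 g; all boxes are alike and 3 or 4 of them are present, lying scattered on the fence tray. Origin at the centre of the box; x along its 58 mm length, z up through the lid.
- slide_box2: closed plastic box of microscope slides, white with a grey lid, 58 mm long, 40 mm wide, 40 mm high, about 80 g; all boxes are alike and 3 or 4 of them are present, lying scattered on the fence tray. Origin at the centre of the box; x along its 58 mm length, z up through the lid.
- slide_box3: closed plastic box of microscope slides, white with a grey lid, 58 mm long, 40 mm wide, 40 mm high, about 80 g; all boxes are alike and 3 or 4 of them are present, lying scattered on the fence tray. Origin at the centre of the box; x along its 58 mm length, z up through the lid.
- slide_box4: closed plastic box of microscope slides, white with a grey lid, 58 mm long, 40 mm wide, 40 mm high, about 80 g; all boxes are alike and 3 or 4 of them are present, lying scattered on the fence tray. Origin at the centre of the box; x along its 58 mm length, z up through the lid.
- fence_tray (a joint): tilt of the fence tray, rad: 0 level (on a stop), up to 0.8 as its handle side is lifted with about 5 N; it sinks back, damped, when let go. Bare aluminium tray, slick (friction about 0.15, so boxes slide from about 0.2 rad), inside 154 by 292 mm, on a fixed stand, hinged along its fence, the side away from the robot.
- fence (a point): foot of the fence's inner face, mid-length, on the hinge line; turns with the tray. x out through the fence, away from the robot; y along fence and hinge; z square to the floor. Fence 20 mm high, 6 thick, 304 long. Floor at z = 0, x = -154 to 0, 30 mm above the bench; side walls 14 mm high, inner faces at y = -146 and 146; near lip 10 mm high, 6 thick.
- tray_handle (a point): middle of the tray's bar handle, at x = -215, z = +8 mm of fence and turning with the tray: round steel bar 11 mm thick, 120 mm long along the fence's y, 55 mm out from the lip side of the tray, on two thin posts near its ends, with 49 mm clear between bar and tray; 38 mm above the work surface when level, free below.
- scanner: fixed slide scanner, off-white: a low front deck 310 mm wide, its top 88 mm above the work surface, behind it an optics housing 270 mm wide and 130 mm high. Origin on the work surface, in front of the deck, under the middle of the drawer when that is fully out; x points away from the robot, into the machine. The deck spans x = 70 to 220 mm, the housing x = 210 to 320 mm.
- drawer_slide (a joint): travel of the scanner's drawer, m: 0 fully home, about 0.0015 latched shut, 0.13 fully out towards the robot (-x of scanner). Once the catch lets go a spring (6 N shut, 2 N out) drives it out in about 1 s. To shut it, push its front panel home to 0: over the last 17 mm it rides over the catch and needs about 10 N, then the catch snaps in.
- drawer_floor (a point): centre of the drawer's floor (upper face), moving with the drawer; x away from the robot (into the machine), y to the side, z up; 32 mm above the work surface. Inside 112 mm (x) by 280 mm (y); back and side walls 20 mm high, front panel 48 mm above the floor. The roof of the slot clears the floor by 48 mm.
- drawer: the drawer, with an off-white front panel; origin on the bench plane 32 mm straight below drawer_floor, same axes, moving with it. The panel's outer face is at x = -67 mm; it is 12 mm thick, 296 mm wide and reaches from 18 to 80 mm above the bench.
- latch_key (a joint): press of the latch key, m: 0 up, 0.010 fully down; springs back. The drawer is let go at about 0.004 to 0.005; 2 N starts it, 5 N holds it fully down.
- latch_key_top (a point): centre of the top face of the latch key: black plastic push key 46 mm (x) by 36 mm (y) on the scanner's deck near one end, its top 17 mm above the deck and 105 mm above the work surface; moves down with the key.
- amber_bottle: bystander: amber glass bottle, 44 mm across, 100 mm high; origin at the centre of its underside, z up.
- beaker: bystander: glass beaker, 70 mm across, 85 mm high; origin at the centre of its underside, z up.
- reagent_jar: bystander: white plastic jar, 70 mm across, 90 mm high; origin at the centre of its underside, z up.
- sample_pot: bystander: small open white pot, 66 mm across, 50 mm high; origin at the centre of its underside, z up.
- marker: bystander: marker pen lying down, 135 mm long, 18 mm thick; origin at the centre of its underside, z up.
- wash_bottle: bystander: wash bottle, 66 mm across, 150 mm high; origin at the centre of its underside, z up.
- tip_rack: bystander: grey rack, 80 by 120 by 50 mm; origin at the centre of its underside, z up.
- petri_dish: bystander: closed glass dish, 90 mm across, 18 mm high, on top of the scanner's housing; origin at the centre of its underside, z up.
Things that resemble listed ones, but are neither listed nor needed, are in the scene too. What is shaped like the slide_box1 but orange is not meant.

How it is judged:
By the outcome, as a careful person would: the job done as asked, in the order asked, and still so for the second after the job is handed in, with the robot touching nothing.
Of slide_box1, slide_box2, slide_box3, slide_box4 only 3 to 4 are there at a start; the rules pass over those that are not, and their reading is None.
At some moment in a run one of slide_box1, slide_box2, slide_box3, slide_box4 may be knocked a few centimetres aside while the robot is not near it.
Once in a run the grip may slacken for a moment while it holds something.
It also fails if it takes over 210 s, if anything falls off the work surface, if the arm or the gripper's body presses on something with over 40 N, if the wrist force passes 120 N, or if a joint passes its speed limit or range.

## Robot

A 6-joint arm with a two-finger parallel gripper is mounted at the origin on the work surface. World frame = base frame: x ahead of the robot, y to its left, z up, the work surface at z = 0. Lengths are in m, angles in rad, forces in N, time in s.
With the tool pointing down it reaches from about 0.425 to 0.95 m from the base axis. Payload 3.5 kg.
Tool frame: the origin (TCP) lies on the centre line of the jaws, within the pads' length; the fingertips stand 17 mm ahead of it and the grasp point (between the pads) lies 2 mm behind it; z points along the fingers, y is the line along which they close (so a half turn about z gives the same grasp; the last joint's range is limited). The gripper opens to 85 mm and grips with 20 to 120 N. Pads are 22 mm wide; open, the fingers measure 114 mm over their backs; the gripper's body (76 mm by 85 mm) begins 54 mm behind the grasp point. The pads swing forward as they close: fully open they stand 13 mm farther back than shut.
Start: joints at [-1.296, 0.286, 1.577, -0, 1.279, -0.15], TCP at [0.278, -0.615, 0.248] pointing down, gripper open.
Joint ranges: [-2.77, 2.77], [-0.9, 2.22], [0.21, 2.48], [-1.53, 4.67], [0.24, 2.81], [-2.84, 2.84]. Speed limits (rad/s): [2.79, 2.79, 3.14, 3.14, 3.14, 3.14].

## Interface

Orientations are given as a unit quaternion [x, y, z, w].
In Python, from plant import ctrl gives the robot as it stands. The module is installed in compiled form; this text tells all that it offers.
- The arm moves only by the tool drive_tool, never from a script. Its argument "moves" is a list of rows, each a list of 3 entries, a list of its own where there are three numbers: the turn, a rotation vector about the tool's x, y, z in rad, then the shift along the tool's x, y, z in m, then the finger opening in m, from 0 to 0.0854. A call has 1 to 5 rows; each row shifts and turns the commanded pose from where the row before left it, along the tool's axes as they then stand; what a row does not reach is not made up. A row lasts 1/8 s, in which the tool goes at most 62.5 mm and 10.7 degrees, less where a joint would pass 70% of its speed; a pose out of reach is approached as far as the arm can. A call with a gripper value outside its range is refused whole. The fingers move at their own pace and stop on an object; "grip_force" is the grip in N (left out, the last holds). Time passes only in rows, so rows that do not move let the fingers close. It gives the time, the measured TCP pose, the force, the opening and the grip force at its end, in the units of the state.
- ctrl.get_state(): the state, without advancing time (a new reading comes with each control period).
- ctrl.read_camera(name): name is "scene" or "side" or "wrist"; returns a dict with "image" (384x512x3 uint8, red, green, blue), "fx", "fy", "cx", "cy" (pixels), "R" (3x3) and "t" (3): a world point X has camera coordinates R X + t. Camera axes: x right, y down, z forward; pixel columns grow to the right and rows downward; lengths in m; the calibration is good to about 2 mm. A picture is of the moment at which its call begins. There is no depth.
- ctrl.sign_off(): hands the job in; it is judged then, once.
The state is a dict: "time": time; "qpos": joint angles; "dq": joint speeds; "joint_efforts": joint torques, N m; "eef_pos": TCP position; "tcp_rot": TCP orientation; "contact_force": force on the tool from outside, world axes, zero at the start; "wrist_torque": the same for the moment, N m; "opening": opening from 0.0 (shut) to 1.0 (fully open); "finger_force": force on a finger pad.
Only numpy, scipy, OpenCV 4.12 (cv2) and the standard library are available. Lean on these libraries where they do the work, as an engineer would, in place of code of your own. Each camera call takes 0.05 s, during which the arm holds its last target. There are 200 camera calls.

## Working session

There is one attempt and no reset: what is moved stays moved. The work goes in short steps, Python scripts to look and compute and a tool call to move; the robot and the scene stay as the last step left them, time stands still between calls to the robot, and variables do not carry over. Pictures are saved under pics/ and viewed, at most 14 in all, crops included, and the job is handed in when it is done.

Besides the shell and the picture viewer there is one more tool, called after ">>>" as name([rows], argument=value, ...), one row to a line, values as JSON. drive_tool: Moves the arm, as the interface text tells. Its arguments: {"type":"object","properties":{"moves":{"type":"array","items":{"type":"array"}},"grip_force":{"type":"number"}},"required":["moves"]}

```bash
mkdir -p pics; ls
cat > h.py <<'E'
import numpy as np, cv2
from plant import ctrl
from scipy.spatial.transform import Rotation as Ro
def cam(n,save=None):
    c=ctrl.read_camera(n)
    if save: cv2.imwrite('pics/'+save,cv2.cvtColor(c['image'],cv2.COLOR_RGB2BGR))
    return c
def ray(c,u,v,z):
    R=np.array(c['R']);t=np.array(c['t'])
    d=R.T@np.array([(u-c['cx'])/c['fx'],(v-c['cy'])/c['fy'],1]);o=-R.T@t
    return o+d*(z-o[2])/d[2]
def proj(c,X):
    p=np.array(c['R'])@np.array(X)+np.array(c['t'])
    return np.array([p[0]/p[2]*c['fx']+c['cx'],p[1]/p[2]*c['fy']+c['cy']])
def crop(c,u0,v0,u1,v1,s,name):
    im=cv2.cvtColor(c['image'],cv2.COLOR_RGB2BGR)[v0:v1,u0:u1]
    cv2.imwrite('pics/'+name,cv2.resize(im,None,fx=s,fy=s,interpolation=cv2.INTER_CUBIC))
def st():
    s=ctrl.get_state(); print(round(s['time'],2),np.round(s['eef_pos'],4),np.round(s['tcp_rot'],4),'F',np.round(s['contact_force'],1),'op',np.round(s['opening'],3),np.round(s['finger_force'],1),'q',np.round(s['qpos'],3))
    return s
E
python3 - <<'E'
from h import *
import pickle
s=st()
a=cam('scene');b=cam('side')
for c in(a,b): print(c['fx'],c['cx'],c['cy'],-np.array(c['R']).T@c['t'],np.round(c['R'],3).tolist())
pickle.dump((a,b),open('c0.pkl','wb'))
im=np.vstack([cv2.resize(x['image'],(800,600)) for x in (a,)])
cv2.imwrite('pics/scene0.png',im[...,::-1])
cv2.imwrite('pics/side0.png',cv2.resize(b['image'],(800,600))[...,::-1])
print(Ro.from_quat(s['tcp_rot']).as_matrix().round(3))
E
```

```text
pics
0.0 [ 0.278  -0.6144  0.2469] [ 9.775e-01  2.108e-01 -1.000e-04 -1.200e-03] F [ 0.3  1.  -0.2] op 1.0 0.0 q [-1.296  0.287  1.578  0.     1.279 -0.15 ]
470.97892114920336 257.8238579322687 192.18798158513636 [ 1.62706437 -0.43421621  1.15942944] [[0.338, 0.941, -0.003], [0.624, -0.227, -0.748], [-0.705, 0.251, -0.664]]
396.71065470022853 258.62383704603326 182.68580080308578 [0.19604432 1.22362247 0.91747605] [[-0.968, -0.251, -0.004], [-0.131, 0.518, -0.845], [0.214, -0.818, -0.534]]
[[ 0.911  0.412 -0.001]
 [ 0.412 -0.911  0.002]
 [ 0.    -0.002 -1.   ]]
```

View pics/scene0.png

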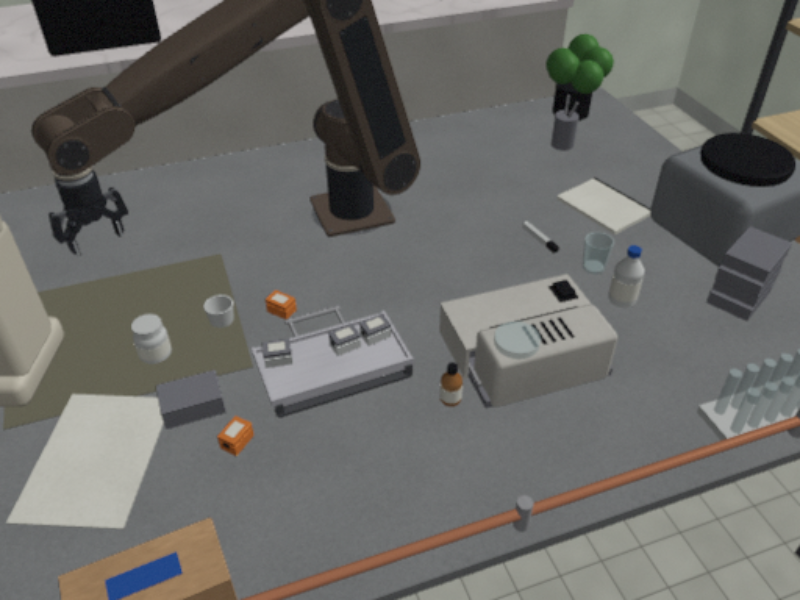

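View pics/side0.png

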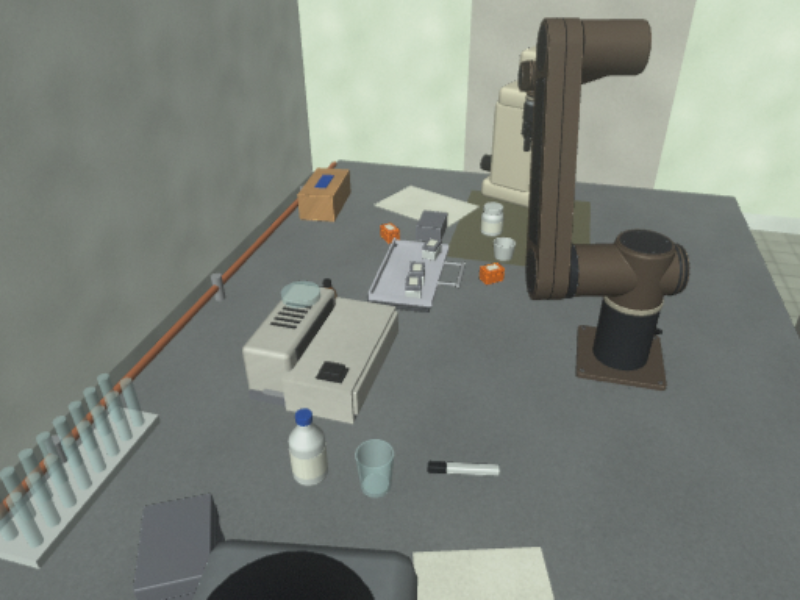

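The scene view shows three white boxes with grey lids on the tray, at about (276,350), (344,337) and (376,327). The orange look-alikes at (280,304) and (236,435) are not meant. The handle is at (316,320), the scanner at about (530,340) and the key at (563,291). I'll enlarge both regions to confirm.

Run:
```python
from h import *
import pickle
a,b=pickle.load(open('c0.pkl','rb'))
crop(a,150,180,280,270,6,'tray.png')
crop(a,270,165,402,264,6,'scan.png')
```

```text
(no output)
```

View pics/tray.png

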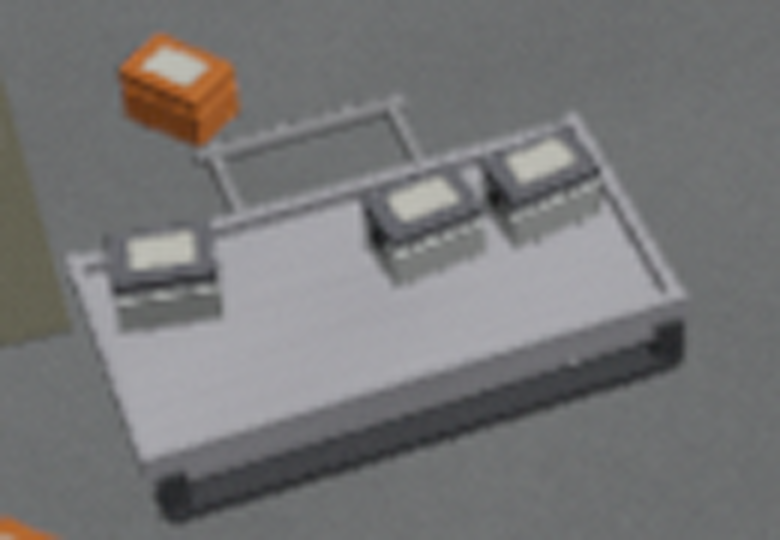

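View pics/scan.png

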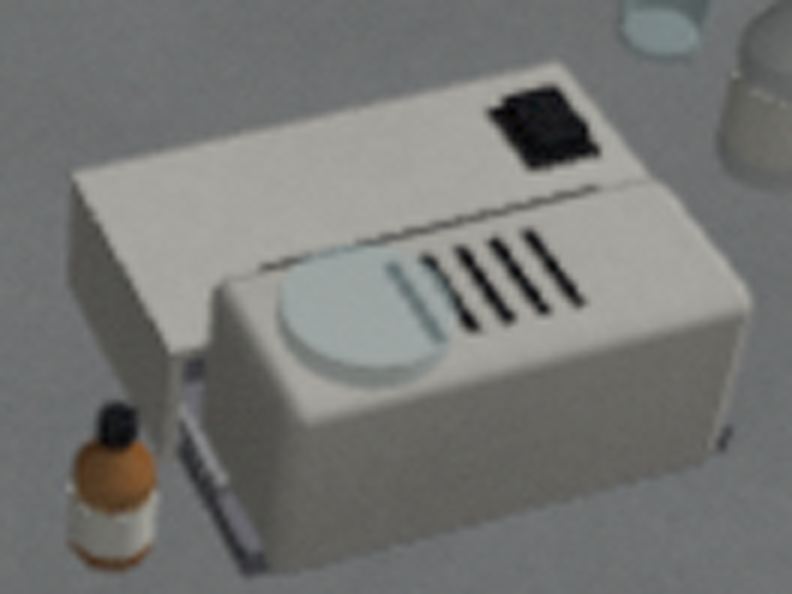

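The crops confirm three white, grey-lidded boxes: lid labels at (163,250), (423,200) and (540,160). The bar handle runs from (208,155) to (398,100). The key is at about (545,125), and the deck's near edge runs from (75,175) to (560,63).

Run:
```python
from h import *
import pickle
a,b=pickle.load(open('c0.pkl','rb'))
T=lambda u,v,z:ray(a,150+u/6,180+v/6,z)
S=lambda u,v,z:ray(a,270+u/6,165+v/6,z)
for n,p,z in [('fenceL',(145,463),.05),('fenceR',(688,296),.05),('lipL',(68,257),.04),('lipR',(575,115),.04),('hL',(208,155),.04),('hR',(398,100),.04),('b1',(163,250),.07),('b2',(423,200),.07),('b3',(540,160),.07),('orange',(177,65),.04)]:
    print(n,T(*p,z).round(4))
for n,p,z in [('d0',(75,175),.088),('d1',(560,63),.088),('d2',(175,352),.088),('key',(545,122),.105),('bottle',(115,560),0)]:
    print(n,S(*p,z).round(4))
print('jar',ray(a,152*.64,355*.64,0),'pot',ray(a,222*.64,322*.64,0),'rack',ray(a,190*.64,385*.64,.05))
```

```text
fenceL [ 0.6443 -0.3583  0.05  ]
fenceR [ 0.6282 -0.0556  0.05  ]
lipL [ 0.4733 -0.3661  0.04  ]
lipR [ 0.4587 -0.0633  0.04  ]
hL [ 0.4187 -0.2739  0.04  ]
hR [ 0.4105 -0.1574  0.04  ]
b1 [ 0.5165 -0.3184  0.07  ]
b2 [ 0.5273 -0.1746  0.07  ]
b3 [ 0.5188 -0.1037  0.07  ]
orange [ 0.3351 -0.2733  0.04  ]
d0 [0.5275 0.0464 0.088 ]
d1 [0.5333 0.3548 0.088 ]
d2 [0.6764 0.0435 0.088 ]
key [0.5945 0.308  0.105 ]
bottle [ 0.7303 -0.0095  0.    ]
jar [ 0.37799636 -0.57438111  0.        ] pot [ 0.32447078 -0.41242751  0.        ] rack [ 0.54434683 -0.50452913  0.05      ]
```

>>> drive_tool([
  [[0, 0, -0.171], [0, 0, 0], 0.04],
  [[0, 0, -0.171], [0, 0, 0], 0.04],
  [[0, 0, -0.171], [0, 0, 0], 0.04],
  [[0, 0, -0.171], [0, 0, 0], 0.04],
  [[0, 0, -0.171], [0, 0, 0], 0.04],
])

```text
time: 0.72
eef_pos: [0.2781, -0.6146, 0.2475]
tcp_rot: [0.8, 0.599, 0.0, -0.001]
contact_force: [-0.4, -0.3, -0.7]
opening: 0.469
finger_force: 0.0
```

>>> drive_tool([
  [[0, 0, -0.171], [0, 0, 0], 0.04],
  [[0, 0, -0.171], [0, 0, 0], 0.04],
  [[0, 0, 0], [0.045, 0.018, 0], 0.04],
  [[0, 0, 0], [0.045, 0.018, 0], 0.04],
  [[0, 0, 0], [0.045, 0.018, 0], 0.04],
])

```text
time: 1.35
eef_pos: [0.3254, -0.4758, 0.2476]
tcp_rot: [0.689, 0.725, 0.0, -0.001]
contact_force: [-0.2, -1.3, 0.0]
opening: 0.469
finger_force: 0.0
```

>>> drive_tool([
  [[0, 0, 0], [0.045, 0.018, 0], 0.04],
  [[0, 0, 0], [0.045, 0.018, 0], 0.04],
  [[0, 0, 0], [0.045, 0.018, 0], 0.04],
  [[0, 0, 0], [0.045, 0.018, 0], 0.04],
  [[0, 0, 0], [0, 0, 0], 0.04],
])

```text
time: 1.98
eef_pos: [0.3884, -0.2912, 0.2478]
tcp_rot: [0.687, 0.726, 0.0, -0.001]
contact_force: [-0.3, -0.2, -0.5]
opening: 0.468
finger_force: 0.0
```

```bash
cat >> h.py <<'E'
def to(target,heading=None,s=None):
    # shift in tool axes to world target; turn about tool z so that tool x has the heading (rad, world)
    s=s or ctrl.get_state(); R=Ro.from_quat(s['tcp_rot']).as_matrix()
    h=np.arctan2(R[1,0],R[0,0]); print('head',round(h,4),'tilt',(R[:2,2]).round(4))
    if heading is not None:
        print('turn z',round(-((heading-h+np.pi)%(2*np.pi)-np.pi),4)); R=Ro.from_euler('z',heading-h).as_matrix()@R
    print('shift after turn',(R.T@(np.array(target)-s['eef_pos'])).round(4))
E
python3 - <<'E'
from h import *
s=st(); to([.4155,-.218,.1],np.pi/2+.05,s)
c=cam('wrist','w0.png'); print(np.round(c['R'],3).tolist(),-np.array(c['R']).T@c['t'])
for y in(-.06,0,.06):
    print(proj(c,[.4155-.05*y,-.218+y,.038]))
E
```

```text
1.98 [ 0.3884 -0.2912  0.2478] [ 6.873e-01  7.264e-01  2.000e-04 -5.000e-04] F [-0.3 -0.2 -0.5] op 0.468 0.0 q [-0.853 -0.141  2.03   0.     1.253 -0.908]
head 1.626 tilt [-0.0004  0.001 ]
turn z 0.0052
shift after turn [0.0716 0.0307 0.1478]
[[0.998, 0.055, 0.0], [0.052, -0.945, 0.322], [0.018, -0.321, -0.947]] [ 0.38417721 -0.20809166  0.37351208]
[278.34520916 163.65448268]
[280.04943083 114.23090977]
[281.97190298  58.47792654]
```

View pics/w0.png

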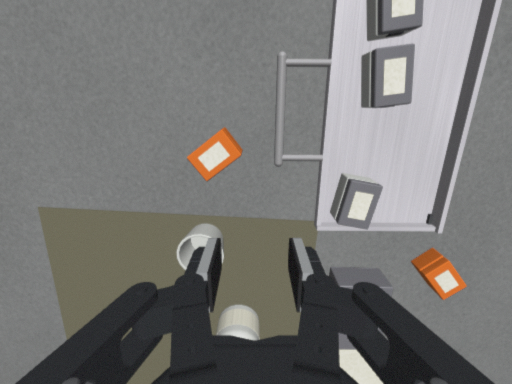

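The bar runs from (281,55) to (278,163) in the wrist view, matching my prediction. Going down onto it.

>>> drive_tool([
  [[0, 0, 0.005], [0.036, 0.0155, 0], 0.04],
  [[0, 0, 0], [0.036, 0.0155, 0.03], 0.04],
  [[0, 0, 0], [0, 0, 0.04], 0.04],
  [[0, 0, 0], [0, 0, 0.04], 0.04],
  [[0, 0, 0], [0, 0, 0.04], 0.04],
])

```text
time: 2.65
eef_pos: [0.4153, -0.2217, 0.0971]
tcp_rot: [0.691, 0.723, -0.0, 0.0]
contact_force: [-0.9, -0.1, -0.3]
opening: 0.468
finger_force: 0.0
```

>>> drive_tool([
  [[0, 0, 0], [0, 0, 0.03], 0.04],
  [[0, 0, 0], [0, 0, 0.02], 0.04],
  [[0, 0, 0], [0, 0, 0.012], 0.04],
  [[0, 0, 0], [0, 0, 0], 0.04],
  [[0, 0, 0], [0, 0, 0], 0.04],
])

```text
time: 3.28
eef_pos: [0.4161, -0.2214, 0.0372]
tcp_rot: [0.691, 0.723, 0.0, 0.001]
contact_force: [-0.1, -0.4, 0.2]
opening: 0.468
finger_force: 0.0
```

>>> drive_tool([
  [[0, 0, 0], [0, 0, 0], 0.025],
  [[0, 0, 0], [0, 0, 0], 0.015],
  [[0, 0, 0], [0, 0, 0], 0.005],
  [[0, 0, 0], [0, 0, 0], 0],
  [[0, 0, 0], [0, 0, 0], 0],
], grip_force=40)

```text
time: 3.9
eef_pos: [0.4147, -0.2208, 0.037]
tcp_rot: [0.69, 0.724, -0.001, -0.001]
contact_force: [-4.5, -0.7, 5.2]
opening: 0.113
finger_force: 39.0
```

>>> drive_tool([
  [[0.04, 0, 0], [0, 0, -0.0086], 0],
  [[0.04, 0, 0], [0, 0, -0.0086], 0],
  [[0.04, 0, 0], [0, 0, -0.0086], 0],
  [[0.04, 0, 0], [0, 0, -0.0086], 0],
  [[0.04, 0, 0], [0, 0, -0.0086], 0],
])

```text
time: 4.53
eef_pos: [0.4201, -0.2205, 0.0791]
tcp_rot: [0.687, 0.72, -0.072, -0.067]
contact_force: [5.5, -0.8, -5.3]
opening: 0.111
finger_force: 39.1
```

>>> drive_tool([
  [[0.04, 0, 0], [0, 0, -0.0086], 0],
  [[0.04, 0, 0], [0, 0, -0.0086], 0],
  [[0.04, 0, 0], [0, 0, -0.0086], 0],
  [[0.04, 0, 0], [0, 0, -0.0086], 0],
  [[0.04, 0, 0], [0, 0, -0.0086], 0],
])

```text
time: 5.15
eef_pos: [0.434, -0.2199, 0.1197]
tcp_rot: [0.677, 0.71, -0.141, -0.133]
contact_force: [10.3, -0.6, -9.0]
opening: 0.106
finger_force: 39.3
```

Run:
```python
from h import *
st()
c=cam('scene');crop(c,140,150,290,262,5,'tray2.png')
```

```text
5.15 [ 0.434  -0.2199  0.1197] [ 0.6775  0.7096 -0.1408 -0.1332] F [10.3 -0.6 -9. ] op 0.106 39.3 q [-0.571  0.213  1.954 -0.232  1.304 -0.518]
```

View pics/tray2.png

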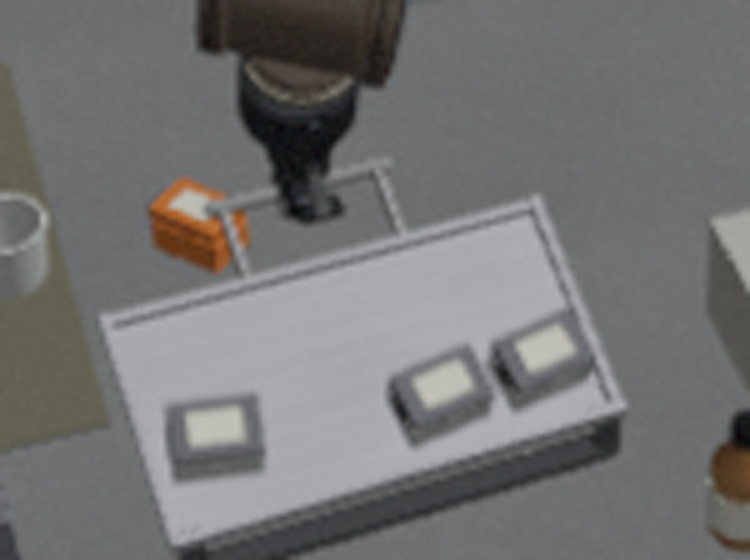

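The boxes are sliding but still in motion, with tilt about 0.4. I'll raise it a little more and wait.

>>> drive_tool([
  [[0.04, 0, 0], [0, 0.0005, -0.0086], 0],
  [[0.04, 0, 0], [0, 0.0005, -0.0086], 0],
  [[0.03, 0, 0], [0, 0.0005, -0.0065], 0],
  [[0, 0, 0], [0, 0, 0], 0],
  [[0, 0, 0], [0, 0, 0], 0],
])

```text
time: 5.82
eef_pos: [0.4447, -0.2194, 0.1401]
tcp_rot: [0.669, 0.701, -0.18, -0.171]
contact_force: [8.1, -1.4, -6.1]
opening: 0.11
finger_force: 39.8
```

>>> drive_tool([
  [[0, 0, 0], [0, 0, 0], 0],
  [[0, 0, 0], [0, 0, 0], 0],
  [[0, 0, 0], [0, 0, 0], 0],
  [[0, 0, 0], [0, 0, 0], 0],
  [[0, 0, 0], [0, 0, 0], 0],
])

```text
time: 6.45
eef_pos: [0.4446, -0.2193, 0.14]
tcp_rot: [0.669, 0.701, -0.18, -0.171]
contact_force: [8.1, -0.8, -6.6]
opening: 0.11
finger_force: 39.8
```

Run:
```python
from h import *
st()
c=cam('scene');crop(c,140,150,290,262,5,'tray3.png')
```

```text
6.45 [ 0.4446 -0.2193  0.14  ] [ 0.6688  0.701  -0.1796 -0.1705] F [ 8.1 -0.8 -6.6] op 0.11 39.8 q [-0.537  0.262  1.874 -0.271  1.437 -0.489]
```

View pics/tray3.png

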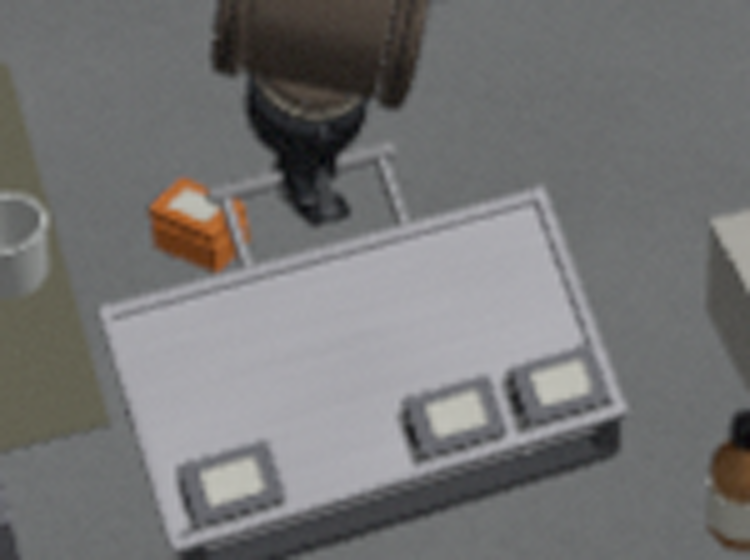

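All three lie flush on the fence: lids at (232,482), (454,417) and (558,385), with edges parallel to it. Lowering.

>>> drive_tool([
  [[-0.04, 0, 0], [0, -0.0005, 0.0086], 0],
  [[-0.04, 0, 0], [0, -0.0005, 0.0086], 0],
  [[-0.04, 0, 0], [0, -0.0005, 0.0086], 0],
  [[-0.04, 0, 0], [0, -0.0005, 0.0086], 0],
  [[-0.04, 0, 0], [0, -0.0005, 0.0086], 0],
])

```text
time: 7.12
eef_pos: [0.4271, -0.2202, 0.1029]
tcp_rot: [0.684, 0.715, -0.106, -0.1]
contact_force: [16.4, 2.5, -8.0]
opening: 0.109
finger_force: 40.0
```

>>> drive_tool([
  [[-0.04, 0, 0], [0, -0.0004, 0.0086], 0],
  [[-0.04, 0, 0], [0, -0.0004, 0.0086], 0],
  [[-0.04, 0, 0], [0, -0.0004, 0.0086], 0],
  [[-0.04, 0, 0], [0, -0.0004, 0.0086], 0],
  [[0, 0, 0], [0, 0, 0], 0],
])

```text
time: 7.75
eef_pos: [0.4183, -0.2207, 0.0713]
tcp_rot: [0.69, 0.72, -0.048, -0.044]
contact_force: [20.2, 5.3, -7.6]
opening: 0.112
finger_force: 40.1
```

Run:
```python
from h import *
s=st(); to([.4147,-.2208,.037],None,s)
```

```text
7.75 [ 0.4183 -0.2207  0.0713] [ 0.6904  0.7205 -0.048  -0.0437] F [20.2  5.3 -7.6] op 0.112 40.1 q [-0.658  0.131  2.124 -0.103  0.986 -0.639]
head 1.6136 tilt [-0.1292 -0.0088]
shift after turn [0.0002 0.0009 0.0344]
```

>>> drive_tool([
  [[-0.04, 0, 0], [0, 0.0012, 0.0086], 0],
  [[-0.04, 0, 0], [0, 0.0012, 0.0086], 0],
  [[-0.03, 0, 0], [0, 0.001, 0.0086], 0],
  [[-0.02, 0, 0], [0, 0.001, 0.0076], 0],
  [[0, 0, 0], [0, 0, 0], 0],
])

```text
time: 8.38
eef_pos: [0.4146, -0.2209, 0.0372]
tcp_rot: [0.691, 0.723, -0.006, -0.005]
contact_force: [6.0, 1.3, -2.0]
opening: 0.116
finger_force: 40.2
```

Run:
```python
from h import *
s=st(); to([.4147,-.2208,.037],None,s)
```

```text
8.38 [ 0.4146 -0.2209  0.0372] [ 0.6909  0.7229 -0.0061 -0.0051] F [ 6.   1.3 -2. ] op 0.116 40.2 q [-0.7    0.139  2.192 -0.016  0.821 -0.734]
head 1.616 tilt [-0.0157 -0.0018]
shift after turn [0.     0.0001 0.0002]
```

>>> drive_tool([
  [[0, 0, 0], [0, 0, 0], 0.02],
  [[0, 0, 0], [0, 0, 0], 0.04],
  [[0, 0, 0], [0, 0, 0], 0.04],
  [[-0.016, 0, 0], [0, 0, -0.02], 0.04],
  [[0, 0, 0], [0, 0, -0.04], 0.04],
])

```text
time: 9.0
eef_pos: [0.412, -0.2195, 0.0954]
tcp_rot: [0.691, 0.723, -0.002, -0.004]
contact_force: [0.5, 0.4, 0.7]
opening: 0.469
finger_force: 0.0
```

>>> drive_tool([
  [[0, 0, 0], [0, 0, -0.05], 0.04],
  [[0, 0, 0], [0, 0, -0.05], 0.04],
  [[0, 0, 0], [0, 0, -0.05], 0.04],
  [[0, 0, 0], [0, 0, -0.03], 0.0],
  [[0, 0, 0], [0, 0, 0], 0.0],
])

```text
time: 9.62
eef_pos: [0.4154, -0.2215, 0.2797]
tcp_rot: [0.691, 0.723, -0.001, 0.002]
contact_force: [0.4, -0.4, 0.3]
opening: 0.048
finger_force: 0.0
```

Run:
```python
from h import *
s=st(); to([.5945,.308,.2],np.pi/2-.02,s)
c=cam('scene');crop(c,140,165,290,277,5,'tray4.png')
import pickle; pickle.dump(c,open('c4.pkl','wb'))
```

```text
9.62 [ 0.4154 -0.2215  0.2797] [ 0.6907  0.7232 -0.0014  0.0017] F [ 0.4 -0.4  0.3] op 0.048 0.0 q [-0.704 -0.205  2.027 -0.003  1.317 -0.75 ]
head 1.6167 tilt [ 0.0006 -0.0044]
turn z 0.0659
shift after turn [0.5333 0.1685 0.0775]
```

View pics/tray4.png

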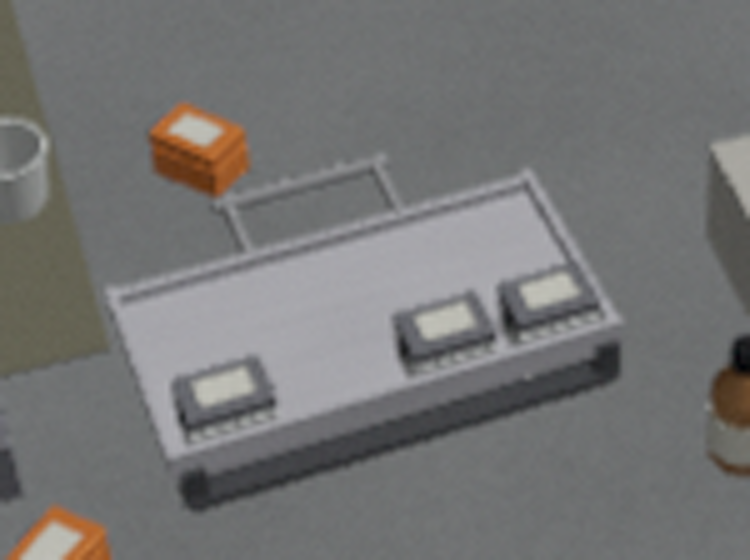

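The tray is level and the boxes are flush in one row: labels at (225,386), (445,322) and (552,291). Next is the latch key.

>>> drive_tool([
  [[0, 0, 0.066], [0.053, 0.017, 0], 0],
  [[0, 0, 0], [0.053, 0.017, 0], 0],
  [[0, 0, 0], [0.053, 0.017, 0], 0],
  [[0, 0, 0], [0.053, 0.017, 0], 0],
  [[0, 0, 0], [0.053, 0.017, 0], 0],
])

```text
time: 10.3
eef_pos: [0.5004, 0.0456, 0.2735]
tcp_rot: [0.714, 0.7, -0.003, -0.003]
contact_force: [1.0, -0.7, -0.0]
opening: -0.002
finger_force: 0.0
```

>>> drive_tool([
  [[0, 0, 0], [0.053, 0.017, 0], 0],
  [[0, 0, 0], [0.053, 0.017, 0], 0],
  [[0, 0, 0], [0.053, 0.017, 0.02], 0],
  [[0, 0, 0], [0.053, 0.017, 0.02], 0],
  [[0, 0, 0], [0.053, 0.017, 0.03], 0],
])

```text
time: 10.92
eef_pos: [0.5907, 0.3078, 0.2033]
tcp_rot: [0.714, 0.7, -0.003, -0.002]
contact_force: [1.1, -0.2, 0.8]
opening: -0.001
finger_force: 0.0
```

>>> drive_tool([
  [[0, 0, 0], [0, 0, 0.02], 0],
  [[0, 0, 0], [0, 0, 0.015], 0],
  [[0, 0, 0], [0, 0, 0.015], 0],
  [[0, 0, 0], [0, 0, 0], 0],
  [[0, 0, 0], [0, 0, 0], 0],
])

```text
time: 11.55
eef_pos: [0.5915, 0.3058, 0.1575]
tcp_rot: [0.715, 0.7, -0.001, -0.001]
contact_force: [0.5, -0.3, 0.3]
opening: 0.003
finger_force: 0.0
```

Run:
```python
from h import *
import pickle
s=st(); to([.5945,.308,.122],None,s)
c=pickle.load(open('c4.pkl','rb'))
for u,v in[(225,386),(445,322),(552,291)]: print(ray(c,140+u/5,165+v/5,.07).round(4))
f=cam('scene');crop(f,330,150,400,202,8,'key.png')
```

```text
11.55 [0.5915 0.3058 0.1575] [ 7.145e-01  6.996e-01 -6.000e-04 -9.000e-04] F [ 0.5 -0.3  0.3] op 0.003 0.0 q [3.250e-01 3.490e-01 1.670e+00 1.000e-03 1.124e+00 3.450e-01]
head 1.5497 tilt [-0.002   0.0005]
shift after turn [0.0023 0.0031 0.0355]
[ 0.6135 -0.315   0.07  ]
[ 0.6075 -0.1698  0.07  ]
[ 0.6046 -0.0963  0.07  ]
```

View pics/key.png

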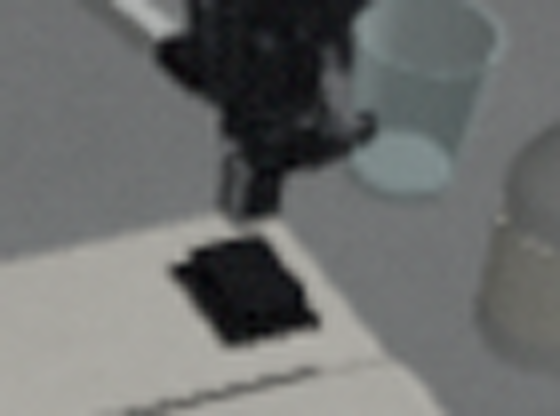

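>>> drive_tool([
  [[0, 0, 0], [0.002, 0.003, 0.015], 0],
  [[0, 0, 0], [0, 0, 0.014], 0],
  [[0, 0, 0], [0, 0, 0.005], 0],
  [[0, 0, 0], [0, 0, 0.004], 0],
  [[0, 0, 0], [0, 0, 0.002], 0],
])

```text
time: 12.22
eef_pos: [0.5936, 0.3083, 0.1161]
tcp_rot: [0.714, 0.7, -0.002, -0.001]
contact_force: [-1.9, -0.4, 4.3]
opening: -0.001
finger_force: 1.8
```

>>> drive_tool([
  [[0, 0, 0], [0, 0, 0.002], 0],
  [[0, 0, 0], [0, 0, 0], 0],
  [[0, 0, 0], [0, 0, 0], 0],
  [[0, 0, 0], [0, 0, 0], 0],
  [[0, 0, 0], [0, 0, 0], 0],
])

```text
time: 12.85
eef_pos: [0.5936, 0.3083, 0.1143]
tcp_rot: [0.714, 0.7, -0.001, -0.001]
contact_force: [-2.0, -1.0, 4.2]
opening: 0.002
finger_force: 2.0
```

>>> drive_tool([
  [[0, 0, 0], [0, 0, -0.02], 0],
  [[0, 0, 0], [0, 0, -0.04], 0],
  [[0, 0, 0], [0, 0, -0.05], 0],
  [[0, 0, 0], [0, 0, -0.05], 0],
  [[0, 0, 0], [0, 0, 0], 0],
])

```text
time: 13.48
eef_pos: [0.5971, 0.3092, 0.2823]
tcp_rot: [0.714, 0.7, 0.005, 0.002]
contact_force: [-0.2, 0.0, 0.7]
opening: -0.001
finger_force: 0.0
```

Run:
```python
from h import *
import pickle
s=st(); 
c=cam('scene');crop(c,150,155,400,272,3.2,'open.png'); pickle.dump(c,open('c5.pkl','wb'))
to([.607,-.170,.2],np.pi/2+.05,s)
```

```text
13.47 [0.5971 0.3092 0.2823] [0.7141 0.7    0.0047 0.0017] F [-0.2  0.   0.7] op -0.001 0.0 q [3.270e-01 2.530e-01 1.555e+00 1.000e-03 1.323e+00 3.470e-01]
head 1.5508 tilt [0.0091 0.0041]
turn z -0.07
shift after turn [-0.4794 -0.0147  0.0801]
```

View pics/open.png

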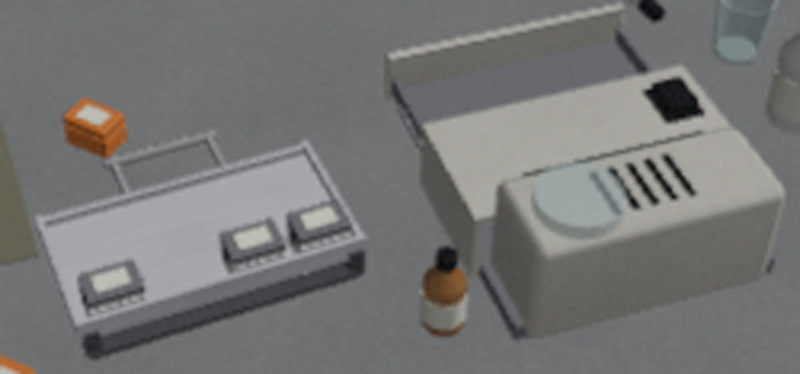

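The drawer is fully out: panel top from (388,57) to (622,10). The boxes are unmoved at (112,280), (252,242) and (318,217). Computing the grasp and drawer positions.

Run:
```python
from h import *
import pickle
c=pickle.load(open('c5.pkl','rb'))
P=lambda u,v,z:ray(c,150+u/3.2,155+v/3.2,z).round(4)
print('panel',P(386,55,.08),P(620,6,.08),P(389,62,.08),P(624,12,.08))
for u,v in[(112,280),(252,242),(318,217)]: print(P(u,v,.07))
# predicted panel top outer corners
for y in(-.148,.148): 
    w=Ro.from_euler('z',-.02).apply([-.067,y,0])+[.4604,.202,.08]; print('pred',(proj(c,w)-[150,155])*3.2)
to([.6045,-.0965,.12],1.618)
```

```text
panel [0.3937 0.0544 0.08  ] [0.4026 0.346  0.08  ] [0.4065 0.0531 0.08  ] [0.4145 0.345  0.08  ]
[ 0.6148 -0.3153  0.07  ]
[ 0.6124 -0.1722  0.07  ]
[ 0.6018 -0.0989  0.07  ]
pred [385.79649127  53.1203863 ]
pred [621.61313844   2.0701572 ]
head 1.5507 tilt [0.0033 0.0022]
turn z -0.0673
shift after turn [-0.4055 -0.0109  0.1575]
```

>>> drive_tool([
  [[0, 0, -0.067], [-0.055, -0.002, 0], 0.03],
  [[0, 0, 0], [-0.055, -0.002, 0], 0.06],
  [[0, 0, 0], [-0.055, -0.002, 0.02], 0.06],
  [[0, 0, 0], [-0.055, -0.002, 0.02], 0.06],
  [[0, 0, 0], [-0.055, -0.002, 0.02], 0.06],
])

```text
time: 14.15
eef_pos: [0.5922, 0.0316, 0.2119]
tcp_rot: [0.69, 0.724, -0.002, -0.002]
contact_force: [0.2, 0.1, -0.4]
opening: 0.702
finger_force: 0.0
```

>>> drive_tool([
  [[0, 0, 0], [-0.055, 0, 0.03], 0.06],
  [[0, 0, 0], [-0.055, 0, 0.03], 0.06],
  [[0, 0, 0], [-0.02, 0, 0.03], 0.06],
  [[0, 0, 0], [0, 0, 0], 0.06],
  [[0, 0, 0], [0, 0, 0], 0.06],
])

```text
time: 14.78
eef_pos: [0.599, -0.0957, 0.1244]
tcp_rot: [0.69, 0.724, -0.001, -0.002]
contact_force: [-0.2, 0.7, 0.2]
opening: 0.704
finger_force: 0.0
```

Run:
```python
from h import *
s=st(); to([.6045,-.0965,.067],1.618)
c=cam('wrist','w1.png')
for p in [(.6045,-.0965,.07),(.608,-.170,.07),(.6135,-.315,.07)]: print(proj(c,p).round(1))
```

```text
14.78 [ 0.599  -0.0957  0.1244] [ 0.6902  0.7236 -0.0014 -0.0017] F [-0.2  0.7  0.2] op 0.704 0.0 q [-3.250e-01  2.690e-01  1.839e+00 -1.000e-03  1.038e+00 -3.720e-01]
head 1.6181 tilt [-0.0043  0.0003]
turn z 0.0001
shift after turn [-0.0011  0.0057  0.0574]
[261.7 224.9]
[260.9 306.3]
[258.4 424.4]
```

View pics/w1.png

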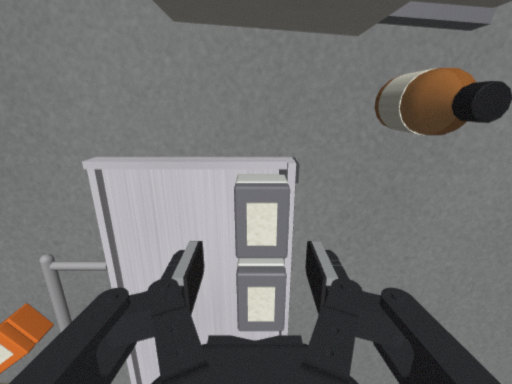

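b3's lid is at (262,224) and b2's at (261,304), both matching prediction. Grasping b3.

>>> drive_tool([
  [[0, 0, 0], [-0.001, 0.0055, 0.025], 0.06],
  [[0, 0, 0], [0, 0, 0.02], 0.06],
  [[0, 0, 0], [0, 0, 0.0115], 0.06],
  [[0, 0, 0], [0, 0, 0], 0.06],
  [[0, 0, 0], [0, 0, 0], 0.06],
])

```text
time: 15.45
eef_pos: [0.6049, -0.0972, 0.0686]
tcp_rot: [0.69, 0.724, -0.001, -0.001]
contact_force: [-0.6, -0.5, -0.9]
opening: 0.702
finger_force: 0.0
```

>>> drive_tool([
  [[0, 0, 0], [0, 0, 0], 0.045],
  [[0, 0, 0], [0, 0, 0], 0.035],
  [[0, 0, 0], [0, 0, 0], 0.03],
  [[0, 0, 0], [0, 0, 0], 0.03],
  [[0, 0, 0], [0, 0, 0], 0.03],
], grip_force=50)

```text
time: 16.08
eef_pos: [0.604, -0.0974, 0.0691]
tcp_rot: [0.69, 0.724, -0.002, -0.002]
contact_force: [-3.1, -0.5, 4.7]
opening: 0.457
finger_force: 52.1
```

Run:
```python
from h import *
s=st(); to([.463,-.09,.095],None)
```

```text
16.07 [ 0.604  -0.0974  0.0691] [ 0.6901  0.7237 -0.0021 -0.0018] F [-3.1 -0.5  4.7] op 0.457 52.1 q [-0.325  0.356  1.845 -0.003  0.945 -0.371]
head 1.6182 tilt [-0.0054 -0.0005]
shift after turn [ 0.0141 -0.1407 -0.0252]
```

>>> drive_tool([
  [[0, 0, 0], [0, 0, -0.012], 0.03],
  [[0, 0, 0], [0, 0, -0.025], 0.03],
  [[0, 0, 0], [0.003, -0.03, 0], 0.03],
  [[0, 0, 0], [0.003, -0.035, 0], 0.03],
  [[0, 0, 0], [0.003, -0.04, 0], 0.03],
])

```text
time: 16.7
eef_pos: [0.499, -0.0932, 0.1062]
tcp_rot: [0.69, 0.724, -0.001, -0.0]
contact_force: [-0.9, -0.1, -0.2]
opening: 0.454
finger_force: 51.4
```

>>> drive_tool([
  [[0, 0, 0.036], [0.003, -0.035, 0], 0.03],
  [[0, 0, 0.036], [0.02, 0, 0], 0.03],
  [[0, 0, 0], [0.04, 0, 0], 0.03],
  [[0, 0, 0], [0.045, 0, 0], 0.03],
  [[0, 0, 0], [0.045, 0, 0], 0.03],
])

```text
time: 17.32
eef_pos: [0.4678, 0.0594, 0.1064]
tcp_rot: [0.716, 0.698, -0.0, -0.0]
contact_force: [1.1, 0.4, -1.0]
opening: 0.453
finger_force: 51.4
```

Run:
```python
from h import *
s=st(); to([.4645,.270,.106],1.546)
```

```text
17.32 [0.4678 0.0594 0.1064] [ 7.162e-01  6.979e-01 -5.000e-04 -4.000e-04] F [ 1.1  0.4 -1. ] op 0.453 51.4 q [-0.089  0.007  2.173 -0.     0.963 -0.063]
head 1.5449 tilt [-0.0012 -0.0001]
turn z -0.0011
shift after turn [ 0.2104 -0.0085  0.0004]
```

>>> drive_tool([
  [[0, 0, 0], [0.05, -0.002, 0], 0.03],
  [[0, 0, 0], [0.05, -0.002, 0], 0.03],
  [[0, 0, 0], [0.05, -0.002, 0], 0.03],
  [[0, 0, 0], [0.03, -0.002, 0], 0.03],
  [[0, 0, 0], [0.01, 0, 0], 0.03],
])

```text
time: 17.95
eef_pos: [0.464, 0.25, 0.1061]
tcp_rot: [0.715, 0.699, -0.001, -0.001]
contact_force: [1.1, -0.7, -1.5]
opening: 0.456
finger_force: 51.4
```

>>> drive_tool([
  [[0, 0, 0], [0, 0, 0], 0.03],
  [[0, 0, 0], [0, 0, 0], 0.03],
])

```text
time: 18.2
eef_pos: [0.4641, 0.2474, 0.1054]
tcp_rot: [0.716, 0.698, -0.002, -0.001]
contact_force: [-0.2, 0.3, -1.3]
opening: 0.457
finger_force: 51.4
```

Run:
```python
from h import *
s=st(); to([.4645,.270,.0715],1.546)
c=cam('wrist','w2.png')
```

```text
18.2 [0.4641 0.2474 0.1054] [ 0.7163  0.6978 -0.0016 -0.0012] F [-0.2  0.3 -1.3] op 0.457 51.4 q [2.960e-01 1.300e-01 2.045e+00 1.000e-03 9.710e-01 3.220e-01]
head 1.5446 tilt [-0.004  -0.0004]
turn z -0.0014
shift after turn [0.0226 0.     0.0339]
```

View pics/w2.png

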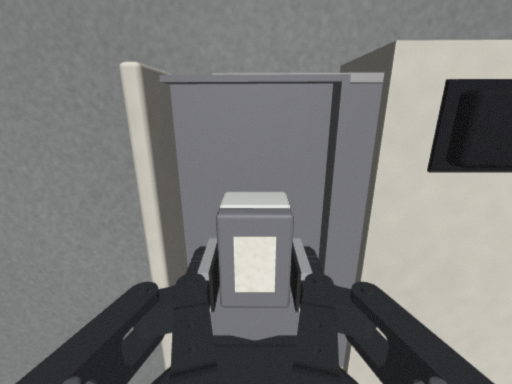

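The held box sits at (255,260), centred over the drawer floor. Lowering it at the +y slot.

>>> drive_tool([
  [[0, 0, 0], [0.022, 0, 0], 0.03],
  [[0, 0, 0], [0, 0, 0.012], 0.03],
  [[0, 0, 0], [0, 0, 0.012], 0.03],
  [[0, 0, 0], [0, 0, 0.008], 0.03],
  [[0, 0, 0], [0, 0, 0.002], 0.03],
])

```text
time: 18.88
eef_pos: [0.4641, 0.2696, 0.071]
tcp_rot: [0.716, 0.698, -0.003, -0.001]
contact_force: [-3.2, -3.1, 7.3]
opening: 0.454
finger_force: 52.3
```

>>> drive_tool([
  [[0, 0, 0], [0, 0, 0], 0.03],
  [[0, 0, 0], [0, 0, 0], 0.045],
  [[0, 0, 0], [0, 0, 0], 0.055],
  [[0, 0, 0], [0, 0, 0], 0.055],
  [[0, 0, 0], [0, 0, 0], 0.055],
])

```text
time: 19.5
eef_pos: [0.4643, 0.2704, 0.0714]
tcp_rot: [0.716, 0.698, -0.001, -0.001]
contact_force: [-0.4, -0.4, -0.4]
opening: 0.645
finger_force: 0.0
```

>>> drive_tool([
  [[0, 0, 0], [0, 0, -0.02], 0.055],
  [[0, 0, 0], [0, 0, -0.04], 0.055],
  [[0, 0, 0], [0, 0, -0.04], 0.055],
  [[0, 0, 0], [-0.02, 0, 0], 0.06],
  [[0, 0, 0], [0, 0, 0], 0.06],
])

```text
time: 20.12
eef_pos: [0.4637, 0.2493, 0.1707]
tcp_rot: [0.716, 0.698, -0.002, -0.002]
contact_force: [0.5, 0.1, -0.0]
opening: 0.701
finger_force: 0.0
```

Run:
```python
from h import *
s=st(); to([.608,-.170,.15],1.618)
c=cam('scene','s6.png')
for p in [(.608,-.170,.07),(.6135,-.315,.07),(.4648,.270,.072)]:
    u,v=proj(c,p); print(u,v)
```

```text
20.12 [0.4637 0.2493 0.1707] [ 0.7164  0.6976 -0.002  -0.0016] F [ 0.5  0.1 -0. ] op 0.701 0.0 q [3.000e-01 4.100e-02 2.005e+00 1.000e-03 1.101e+00 3.260e-01]
head 1.5442 tilt [-0.0051 -0.0006]
turn z -0.0738
shift after turn [-0.4256  0.1245  0.0203]
228.99753077199907 229.51459076448577
184.99801371946586 242.18891227543136
332.8054276894574 172.69910600211773
```

>>> drive_tool([
  [[0, 0, -0.074], [-0.053, 0.015, 0], 0.06],
  [[0, 0, 0], [-0.053, 0.016, 0], 0.06],
  [[0, 0, 0], [-0.053, 0.016, 0], 0.06],
  [[0, 0, 0], [-0.053, 0.016, 0], 0.06],
  [[0, 0, 0], [-0.053, 0.016, 0], 0.06],
])

```text
time: 20.8
eef_pos: [0.5517, -0.0129, 0.1691]
tcp_rot: [0.69, 0.724, -0.002, -0.003]
contact_force: [0.3, 0.2, 0.8]
opening: 0.702
finger_force: 0.0
```

>>> drive_tool([
  [[0, 0, 0], [-0.053, 0.015, 0.01], 0.06],
  [[0, 0, 0], [-0.053, 0.015, 0.01], 0.06],
  [[0, 0, 0], [-0.045, 0.015, 0.01], 0.06],
  [[0, 0, 0], [0, 0, 0.01], 0.06],
  [[0, 0, 0], [0, 0, 0], 0.06],
])

```text
time: 21.42
eef_pos: [0.6026, -0.1591, 0.1278]
tcp_rot: [0.69, 0.724, -0.002, -0.004]
contact_force: [0.2, 0.0, -0.5]
opening: 0.706
finger_force: 0.0
```

```bash
cat >> h.py <<'E'
def label(c,X,r=28):
    # lid-label centroid and angle near the predicted point X (on z=X[2])
    u,v=proj(c,X).astype(int); im=c['image'].astype(int); m=np.zeros(im.shape[:2],np.uint8)
    m[max(0,v-r):v+r,max(0,u-r):u+r]=1
    w=((im.min(2)>185)&(im[...,0]-im[...,2]>8)&(m>0)).astype(np.uint8)
    n,l,s,ce=cv2.connectedComponentsWithStats(w)
    if n<2: print('none at',u,v,im[v,u]);return
    k=1+np.argmax(s[1:,4]); pts=np.argwhere(l==k)[:,::-1].astype(np.float32)
    P=np.array([ray(c,*q,X[2])[:2] for q in cv2.boxPoints(cv2.minAreaRect(pts))])
    e=P[1]-P[0]; f=P[2]-P[1]; g=e if np.hypot(*e)>np.hypot(*f) else f
    print('px',ce[k].round(1),'n',s[k,4],'pos',P.mean(0).round(4),'long dir',round((np.degrees(np.arctan2(g[1],g[0])))%180,1),np.hypot(*e).round(4),np.hypot(*f).round(4))
E
python3 - <<'E'
from h import *
s=st(); to([.608,-.170,.068],1.618)
c=cam('wrist','w3.png'); label(c,[.608,-.170,.07])
d=cam('scene','s7.png'); label(d,[.6135,-.315,.07],8); label(d,[.4648,.270,.072],8)
E
```

```text
21.43 [ 0.6026 -0.1591  0.1278] [ 0.6897  0.7241 -0.0022 -0.0043] F [ 0.2  0.  -0.5] op 0.706 0.0 q [-4.200e-01  3.010e-01  1.792e+00 -1.000e-03  1.058e+00 -4.680e-01]
head 1.6194 tilt [-0.0093  0.0027]
turn z 0.0014
shift after turn [-0.0114  0.0054  0.0597]
px [265.7 249.2] n 15 pos [ 0.6124 -0.1813] long dir 32.6 0.0042 0.0027
none at 184 242 [187 188 179]
none at 332 172 [188 188 180]
```

```bash
sed -i 's/im.min(2)>185/im.min(2)>140/; s/>8)&(m/>3)\&(m/' h.py
python3 - <<'E'
from h import *
c=cam('wrist','w3.png'); label(c,[.608,-.170,.07],35)
d=cam('scene','s7.png'); label(d,[.6135,-.315,.07],6); label(d,[.608,-.170,.07],6);label(d,[.4648,.270,.072],6)
E
```

```text
px [259.1 231.4] n 1167 pos [ 0.608 -0.168] long dir 94.2 0.0216 0.033
px [184.1 241.9] n 57 pos [ 0.6111 -0.3173] long dir 89.5 0.0338 0.0218
px [228.4 228.6] n 54 pos [ 0.6037 -0.1708] long dir 92.2 0.0342 0.0225
px [331.9 172.1] n 37 pos [0.4595 0.2674] long dir 70.0 0.033 0.0233
```

>>> drive_tool([
  [[0, 0, 0], [-0.0095, 0.0055, 0.025], 0.06],
  [[0, 0, 0], [0, 0, 0.02], 0.06],
  [[0, 0, 0], [0, 0, 0.0125], 0.06],
  [[0, 0, 0], [0, 0, 0], 0.06],
  [[0, 0, 0], [0, 0, 0], 0.06],
])

```text
time: 22.25
eef_pos: [0.6105, -0.1694, 0.074]
tcp_rot: [0.689, 0.724, -0.001, -0.001]
contact_force: [-0.1, -0.2, -0.2]
opening: 0.7
finger_force: 0.0
```

Run:
```python
from h import *
s=st(); to([.608,-.168,.0685],1.618)
```

```text
22.25 [ 0.6105 -0.1694  0.074 ] [ 0.6895  0.7243 -0.0013 -0.0009] F [-0.1 -0.2 -0.2] op 0.7 0.0 q [-0.43   0.389  1.79  -0.002  0.965 -0.478]
head 1.62 tilt [-0.003  -0.0006]
turn z 0.002
shift after turn [ 0.0015 -0.0024  0.0056]
```

>>> drive_tool([
  [[0, 0, 0], [0.001, -0.002, 0.0055], 0.06],
  [[0, 0, 0], [0, 0, 0], 0.045],
  [[0, 0, 0], [0, 0, 0], 0.035],
  [[0, 0, 0], [0, 0, 0], 0.03],
  [[0, 0, 0], [0, 0, 0], 0.03],
])

```text
time: 22.88
eef_pos: [0.6075, -0.1685, 0.0681]
tcp_rot: [0.689, 0.724, -0.002, -0.002]
contact_force: [-3.8, 0.8, 3.9]
opening: 0.46
finger_force: 51.4
```

>>> drive_tool([
  [[0, 0, 0], [0, 0, 0], 0.03],
  [[0, 0, 0], [0, 0, -0.012], 0.03],
  [[0, 0, 0], [0, 0, -0.025], 0.03],
  [[0, 0, 0], [0.01, -0.03, 0], 0.03],
  [[0, 0, 0], [0.015, -0.035, 0], 0.03],
])

```text
time: 23.5
eef_pos: [0.5429, -0.1471, 0.1064]
tcp_rot: [0.69, 0.724, -0.0, 0.001]
contact_force: [-0.4, 0.1, -1.7]
opening: 0.455
finger_force: 50.9
```

>>> drive_tool([
  [[0, 0, 0.037], [0.02, -0.04, 0], 0.03],
  [[0, 0, 0.037], [0.03, -0.03, 0], 0.03],
  [[0, 0, 0], [0.045, 0, 0], 0.03],
  [[0, 0, 0], [0.045, 0, 0], 0.03],
  [[0, 0, 0], [0.045, 0, 0], 0.03],
])

```text
time: 24.12
eef_pos: [0.4751, 0.0372, 0.1063]
tcp_rot: [0.716, 0.698, 0.0, 0.0]
contact_force: [0.6, 0.4, -0.3]
opening: 0.455
finger_force: 50.9
```

Run:
```python
from h import *
s=st(); to([.463,.200,.106],1.546)
```

```text
24.12 [0.4751 0.0372 0.1063] [7.161e-01 6.980e-01 1.000e-04 1.000e-04] F [ 0.6  0.4 -0.3] op 0.455 50.9 q [-0.135  0.018  2.162 -0.     0.961 -0.109]
head 1.5451 tilt [ 0.0002 -0.    ]
turn z -0.0009
shift after turn [ 0.1624 -0.0161  0.0003]
```

>>> drive_tool([
  [[0, 0, 0], [0.045, -0.005, 0], 0.03],
  [[0, 0, 0], [0.045, -0.005, 0], 0.03],
  [[0, 0, 0], [0.045, -0.005, 0], 0.03],
  [[0, 0, 0], [0.027, 0, 0], 0.03],
  [[0, 0, 0], [0, 0, 0], 0.03],
])

```text
time: 24.75
eef_pos: [0.4637, 0.2, 0.1061]
tcp_rot: [0.715, 0.699, -0.0, -0.001]
contact_force: [-0.0, 0.0, -1.6]
opening: 0.455
finger_force: 50.9
```

>>> drive_tool([
  [[0, 0, 0], [0, 0, 0], 0.03],
  [[0, 0, 0], [0, 0, 0], 0.03],
])

```text
time: 25.0
eef_pos: [0.4634, 0.1973, 0.1054]
tcp_rot: [0.716, 0.698, -0.001, -0.001]
contact_force: [-0.1, -0.3, -1.4]
opening: 0.454
finger_force: 50.9
```

Run:
```python
from h import *
s=st(); to([.463,.200,.071],1.546)
```

```text
25.0 [0.4634 0.1973 0.1054] [ 0.7164  0.6977 -0.0013 -0.0012] F [-0.1 -0.3 -1.4] op 0.454 50.9 q [2.010e-01 8.200e-02 2.097e+00 1.000e-03 9.660e-01 2.270e-01]
head 1.5444 tilt [-0.0036 -0.0002]
turn z -0.0016
shift after turn [ 0.0027 -0.0004  0.0344]
```

>>> drive_tool([
  [[0, 0, 0], [0.002, 0, 0.012], 0.03],
  [[0, 0, 0], [0, 0, 0.012], 0.03],
  [[0, 0, 0], [0, 0, 0.008], 0.03],
  [[0, 0, 0], [0, 0, 0.0025], 0.03],
  [[0, 0, 0], [0, 0, 0], 0.03],
])

```text
time: 25.62
eef_pos: [0.4633, 0.2002, 0.0708]
tcp_rot: [0.716, 0.698, -0.001, -0.001]
contact_force: [-0.1, 0.2, -0.1]
opening: 0.45
finger_force: 50.9
```

>>> drive_tool([
  [[0, 0, 0], [0, 0, 0], 0.03],
  [[0, 0, 0], [0, 0, 0], 0.045],
  [[0, 0, 0], [0, 0, 0], 0.055],
  [[0, 0, 0], [0, 0, 0], 0.055],
  [[0, 0, 0], [0, 0, 0], 0.055],
])

```text
time: 26.25
eef_pos: [0.4632, 0.2002, 0.071]
tcp_rot: [0.716, 0.698, -0.001, -0.001]
contact_force: [-0.4, -0.3, -0.7]
opening: 0.642
finger_force: 0.0
```

>>> drive_tool([
  [[0, 0, 0], [0, 0, -0.02], 0.055],
  [[0, 0, 0], [0, 0, -0.04], 0.055],
  [[0, 0, 0], [0, 0, -0.04], 0.055],
  [[0, 0, 0], [-0.02, 0, 0], 0.06],
  [[0, 0, 0], [0, 0, 0], 0.06],
])

```text
time: 26.88
eef_pos: [0.4631, 0.1797, 0.1713]
tcp_rot: [0.716, 0.698, -0.001, -0.001]
contact_force: [0.5, 0.1, -0.5]
opening: 0.7
finger_force: 0.0
```

Run:
```python
from h import *
s=st(); to([.6145,-.315,.13],1.618)
d=cam('scene','s8.png'); label(d,[.6145,-.315,.07],6); label(d,[.463,.2,.072],6);label(d,[.4648,.270,.072],6)
```

```text
26.88 [0.4631 0.1797 0.1713] [ 0.7164  0.6977 -0.0011 -0.0011] F [ 0.5  0.1 -0.5] op 0.7 0.0 q [ 1.650e-01 -2.900e-02  2.074e+00  1.000e-03  1.100e+00  1.920e-01]
head 1.5443 tilt [-0.0032  0.    ]
turn z -0.0737
shift after turn [-0.5013  0.128   0.0409]
px [184.2 241.9] n 60 pos [ 0.6116 -0.3172] long dir 95.6 0.0345 0.0216
px [314.4 176.1] n 37 pos [0.4591 0.1994] long dir 70.0 0.0327 0.0228
px [331.9 172.1] n 37 pos [0.4595 0.2674] long dir 70.0 0.033 0.0233
```

Now the third box.

>>> drive_tool([
  [[0, 0, -0.074], [-0.053, 0.013, 0], 0.06],
  [[0, 0, 0], [-0.053, 0.013, 0], 0.06],
  [[0, 0, 0], [-0.053, 0.013, 0], 0.06],
  [[0, 0, 0], [-0.053, 0.013, 0], 0.06],
  [[0, 0, 0], [-0.053, 0.013, 0], 0.06],
])

```text
time: 27.55
eef_pos: [0.537, -0.0833, 0.1696]
tcp_rot: [0.69, 0.724, -0.002, -0.002]
contact_force: [0.7, 1.1, 0.4]
opening: 0.702
finger_force: 0.0
```

>>> drive_tool([
  [[0, 0, 0], [-0.053, 0.014, 0], 0.06],
  [[0, 0, 0], [-0.053, 0.014, 0], 0.06],
  [[0, 0, 0], [-0.053, 0.014, 0.01], 0.06],
  [[0, 0, 0], [-0.053, 0.014, 0.01], 0.06],
  [[0, 0, 0], [-0.02, 0.005, 0.02], 0.06],
])

```text
time: 28.18
eef_pos: [0.6101, -0.3138, 0.1296]
tcp_rot: [0.69, 0.723, -0.001, -0.001]
contact_force: [0.2, 0.8, -0.7]
opening: 0.703
finger_force: 0.0
```

>>> drive_tool([
  [[0, 0, 0], [0, 0, 0], 0.06],
  [[0, 0, 0], [0, 0, 0], 0.06],
])

```text
time: 28.42
eef_pos: [0.609, -0.3097, 0.1298]
tcp_rot: [0.689, 0.724, -0.001, -0.002]
contact_force: [0.5, 0.9, -0.1]
opening: 0.707
finger_force: 0.0
```

Run:
```python
from h import *
s=st()
c=cam('wrist','w4.png'); label(c,[.6145,-.315,.07],35)
to([.6145,-.315,.0685],1.618)
```

```text
28.43 [ 0.609  -0.3097  0.1298] [ 0.6893  0.7244 -0.0014 -0.0023] F [ 0.5  0.9 -0.1] op 0.707 0.0 q [-0.618  0.416  1.636 -0.002  1.094 -0.667]
px [261.8 225.8] n 1190 pos [ 0.6147 -0.3143] long dir 94.3 0.0214 0.0334
head 1.6209 tilt [-0.0041  0.0003]
turn z 0.0029
shift after turn [-0.0056  0.0052  0.0621]
```

>>> drive_tool([
  [[0, 0, 0], [-0.005, 0.005, 0.025], 0.06],
  [[0, 0, 0], [0, 0, 0.02], 0.06],
  [[0, 0, 0], [0, 0, 0.012], 0.06],
  [[0, 0, 0], [0, 0, 0], 0.06],
  [[0, 0, 0], [0, 0, 0], 0.06],
])

```text
time: 29.1
eef_pos: [0.6145, -0.3159, 0.0742]
tcp_rot: [0.69, 0.724, -0.001, -0.001]
contact_force: [-0.8, 0.3, 0.5]
opening: 0.705
finger_force: 0.0
```

Run:
```python
from h import *
s=st(); to([.6145,-.3145,.0685],1.618)
```

```text
29.1 [ 0.6145 -0.3159  0.0742] [ 0.6895  0.7243 -0.0014 -0.0008] F [-0.8  0.3  0.5] op 0.705 0.0 q [-0.621  0.497  1.638 -0.003  1.009 -0.668]
head 1.6199 tilt [-0.003  -0.0009]
turn z 0.0019
shift after turn [0.0014 0.0001 0.0057]
```

>>> drive_tool([
  [[0, 0, 0], [0.001, 0, 0.0055], 0.06],
  [[0, 0, 0], [0, 0, 0], 0.045],
  [[0, 0, 0], [0, 0, 0], 0.035],
  [[0, 0, 0], [0, 0, 0], 0.03],
  [[0, 0, 0], [0, 0, 0], 0.03],
])

```text
time: 29.72
eef_pos: [0.6142, -0.315, 0.0682]
tcp_rot: [0.69, 0.724, -0.001, -0.001]
contact_force: [0.2, -0.4, 0.2]
opening: 0.455
finger_force: 50.5
```

>>> drive_tool([
  [[0, 0, 0], [0, 0, 0], 0.03],
  [[0, 0, 0], [0, 0, -0.012], 0.03],
  [[0, 0, 0], [0, 0, -0.025], 0.03],
  [[0, 0, 0], [0.03, -0.02, 0], 0.03],
  [[0, 0, 0], [0.04, -0.03, 0], 0.03],
])

```text
time: 30.35
eef_pos: [0.5611, -0.2476, 0.1064]
tcp_rot: [0.69, 0.724, -0.001, -0.0]
contact_force: [0.6, 0.2, -1.8]
opening: 0.454
finger_force: 50.5
```

>>> drive_tool([
  [[0, 0, 0], [0.045, -0.03, 0], 0.03],
  [[0, 0, 0], [0.045, -0.03, 0], 0.03],
  [[0, 0, 0.037], [0.045, -0.025, 0], 0.03],
  [[0, 0, 0.037], [0.045, 0, 0], 0.03],
  [[0, 0, 0], [0.03, 0, 0], 0.03],
])

```text
time: 30.98
eef_pos: [0.4689, -0.04, 0.106]
tcp_rot: [0.716, 0.698, -0.001, -0.001]
contact_force: [0.3, -0.3, -0.2]
opening: 0.457
finger_force: 50.6
```

Run:
```python
from h import *
s=st(); to([.4615,.130,.106],1.546)
```

```text
30.98 [ 0.4689 -0.04    0.106 ] [ 0.7157  0.6984 -0.0013 -0.0011] F [ 0.3 -0.3 -0.2] op 0.457 50.6 q [-3.010e-01  7.000e-03  2.174e+00 -1.000e-03  9.640e-01 -2.750e-01]
head 1.5463 tilt [-0.0034 -0.0002]
turn z 0.0003
shift after turn [ 0.1697 -0.0116 -0.    ]
```

>>> drive_tool([
  [[0, 0, 0], [0.045, -0.004, 0], 0.03],
  [[0, 0, 0], [0.045, -0.004, 0], 0.03],
  [[0, 0, 0], [0.045, -0.003, 0], 0.03],
  [[0, 0, 0], [0.033, 0, 0], 0.03],
  [[0, 0, 0], [0, 0, 0], 0.03],
])

```text
time: 31.6
eef_pos: [0.4626, 0.1283, 0.106]
tcp_rot: [0.715, 0.7, -0.001, -0.001]
contact_force: [-0.1, -1.3, -1.2]
opening: 0.456
finger_force: 50.6
```

>>> drive_tool([
  [[0, 0, 0], [0, 0, 0], 0.03],
  [[0, 0, 0], [0, 0, 0], 0.03],
])

```text
time: 31.85
eef_pos: [0.4628, 0.1257, 0.1055]
tcp_rot: [0.716, 0.698, -0.002, -0.001]
contact_force: [-0.0, -0.2, -0.8]
opening: 0.456
finger_force: 50.6
```

Run:
```python
from h import *
s=st(); to([.4615,.130,.071],1.546)
c=cam('wrist','w5.png')
```

```text
31.85 [0.4628 0.1257 0.1055] [ 0.7164  0.6977 -0.0015 -0.0012] F [-0.  -0.2 -0.8] op 0.456 50.6 q [ 0.053  0.029  2.153 -0.     0.964  0.08 ]
head 1.5444 tilt [-0.0039 -0.0003]
turn z -0.0016
shift after turn [ 0.0043 -0.0013  0.0345]
```

View pics/w5.png

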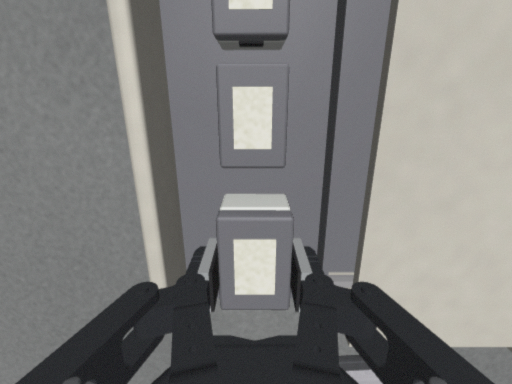

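The middle box, at (252,115), and the next one lie flat and aligned in the drawer. The third, at (255,262), hangs clear of them. Lowering it.

>>> drive_tool([
  [[0, 0, 0], [0.003, -0.001, 0.012], 0.03],
  [[0, 0, 0], [0, 0, 0.012], 0.03],
  [[0, 0, 0], [0, 0, 0.008], 0.03],
  [[0, 0, 0], [0, 0, 0.0025], 0.03],
  [[0, 0, 0], [0, 0, 0], 0.03],
])

```text
time: 32.52
eef_pos: [0.4618, 0.1296, 0.0708]
tcp_rot: [0.716, 0.698, -0.001, -0.001]
contact_force: [-0.3, -0.4, -1.2]
opening: 0.453
finger_force: 50.5
```

>>> drive_tool([
  [[0, 0, 0], [0, 0, 0], 0.03],
  [[0, 0, 0], [0, 0, 0], 0.045],
  [[0, 0, 0], [0, 0, 0], 0.055],
  [[0, 0, 0], [0, 0, 0], 0.055],
  [[0, 0, 0], [0, 0, 0], 0.055],
])

```text
time: 33.15
eef_pos: [0.4618, 0.1296, 0.071]
tcp_rot: [0.716, 0.698, -0.001, -0.001]
contact_force: [0.3, 0.4, -0.6]
opening: 0.642
finger_force: 0.0
```

>>> drive_tool([
  [[0, 0, 0], [0, 0, -0.02], 0.055],
  [[0, 0, 0], [0, 0, -0.04], 0.055],
  [[0, 0, 0], [0, 0, -0.04], 0.03],
  [[0, 0, 0], [0, 0, 0], 0],
  [[0, 0, 0], [0, 0, 0], 0.0],
])

```text
time: 33.78
eef_pos: [0.4616, 0.1296, 0.1703]
tcp_rot: [0.716, 0.698, -0.002, -0.002]
contact_force: [-0.5, 0.4, -0.4]
opening: 0.011
finger_force: 0.0
```

Run:
```python
from h import *
s=st(); to([.375,.2,.17],1.546)
d=cam('scene','s9.png'); label(d,[.4615,.13,.072],6); label(d,[.463,.2,.072],6);label(d,[.4648,.270,.072],6)
```

```text
33.77 [0.4616 0.1296 0.1703] [ 0.7159  0.6982 -0.0018 -0.0016] F [-0.5  0.4 -0.4] op 0.011 0.0 q [ 0.062 -0.068  2.113  0.     1.102  0.087]
head 1.5458 tilt [-0.0048 -0.0002]
turn z -0.0002
shift after turn [ 0.0683 -0.0883  0.0007]
px [295.9 180.3] n 42 pos [0.4582 0.1269] long dir 90.9 0.0361 0.0238
px [314.3 176.1] n 38 pos [0.4591 0.1994] long dir 70.0 0.0327 0.0228
px [331.9 172.1] n 37 pos [0.4595 0.2674] long dir 70.0 0.033 0.0233
```

All three are loaded. The fingers are shut, so I'll go in front of the panel.

>>> drive_tool([
  [[0, 0, 0], [0.027, -0.023, 0], 0],
  [[0, 0, 0], [0.027, -0.023, 0], 0],
  [[0, 0, 0], [0.027, -0.023, 0], 0],
  [[0, 0, 0], [0.026, -0.023, 0], 0],
  [[0, 0, 0], [0, 0, 0], 0],
])

```text
time: 34.45
eef_pos: [0.3705, 0.2395, 0.1693]
tcp_rot: [0.715, 0.699, -0.003, -0.002]
contact_force: [0.7, 0.0, -0.6]
opening: -0.002
finger_force: 0.0
```

>>> drive_tool([
  [[0, 0, 0], [0, 0, 0], 0],
  [[0, 0, 0], [0, 0, 0], 0],
])

```text
time: 34.7
eef_pos: [0.3732, 0.2382, 0.1708]
tcp_rot: [0.716, 0.698, -0.002, -0.001]
contact_force: [-0.3, 0.0, -0.3]
opening: -0.004
finger_force: 0.0
```

Run:
```python
from h import *
s=st(); to([.372,.235,.058],1.546)
```

```text
34.7 [0.3732 0.2382 0.1708] [ 0.7163  0.6978 -0.0019 -0.0014] F [-0.3  0.  -0.3] op -0.004 0.0 q [ 3.380e-01 -1.600e-01  2.195e+00  1.000e-03  1.112e+00  3.630e-01]
head 1.5446 tilt [-0.0047 -0.0006]
turn z -0.0014
shift after turn [-0.0031 -0.0006  0.1128]
```

>>> drive_tool([
  [[0, 0, 0], [0, -0.003, 0.03], 0],
  [[0, 0, 0], [0, 0, 0.03], 0],
  [[0, 0, 0], [0, 0, 0.03], 0],
  [[0, 0, 0], [0, 0, 0.022], 0],
  [[0, 0, 0], [0, 0, 0], 0],
])

```text
time: 35.33
eef_pos: [0.3683, 0.2378, 0.0575]
tcp_rot: [0.716, 0.698, -0.004, -0.002]
contact_force: [-0.3, -0.6, -0.2]
opening: -0.0
finger_force: 0.0
```

>>> drive_tool([
  [[0, 0, 0], [0, 0.005, 0], 0],
  [[0, 0, 0], [0, 0.008, 0], 0],
  [[0, 0, 0], [0, 0.012, 0], 0],
  [[0, 0, 0], [0, 0.012, 0], 0],
  [[0, 0, 0], [0, 0.012, 0], 0],
])

```text
time: 35.95
eef_pos: [0.4192, 0.2378, 0.0594]
tcp_rot: [0.716, 0.698, -0.001, -0.001]
contact_force: [-4.5, 0.6, 5.4]
opening: 0.001
finger_force: 3.1
```

>>> drive_tool([
  [[0, 0, 0], [0, 0.012, 0], 0],
  [[0, 0, 0], [0, 0.012, 0], 0],
  [[0, 0, 0], [0, 0.012, 0], 0],
  [[0, 0, 0], [0, 0.012, 0], 0],
  [[0, 0, 0], [0, 0.012, 0], 0],
])

```text
time: 36.58
eef_pos: [0.4791, 0.2365, 0.0594]
tcp_rot: [0.716, 0.698, -0.002, -0.002]
contact_force: [-6.3, 1.4, 7.7]
opening: -0.004
finger_force: 4.5
```

>>> drive_tool([
  [[0, 0, 0], [0, 0.01, 0], 0],
  [[0, 0, 0], [0, 0.008, 0], 0],
  [[0, 0, 0], [0, 0.006, 0], 0],
  [[0, 0, 0], [0, 0.004, 0], 0],
  [[0, 0, 0], [0, 0, 0], 0],
])

```text
time: 37.2
eef_pos: [0.5009, 0.236, 0.0596]
tcp_rot: [0.715, 0.699, -0.008, -0.006]
contact_force: [-27.8, -0.4, 24.4]
opening: 0.004
finger_force: 5.6
```

Run:
```python
from h import *
s=st()
a=cam('scene');b=cam('side');w=cam('wrist')
f=lambda c,u0,v0,u1,v1,S:cv2.resize(c['image'][v0:v1,u0:u1],S,interpolation=cv2.INTER_CUBIC)
def ce(c,X,hw,hh):
    u,v=proj(c,X).astype(int); u0,v0=u-hw,v-hh; print(u0,v0); return f(c,u0,v0,u+hw,v+hh,(400,300))
X=[.515,.2,.08]
im=np.vstack([np.hstack([ce(a,X,60,45),ce(b,X,60,45)]),np.hstack([f(w,0,0,512,384,(400,300)),ce(b,[.51,.236,.09],24,18)])])
cv2.imwrite('pics/push.png',im[...,::-1])
```

```text
37.2 [0.5009 0.236  0.0596] [ 0.7153  0.6987 -0.0081 -0.0064] F [-27.8  -0.4  24.4] op 0.004 5.6 q [0.256 0.267 1.984 0.004 0.912 0.277]
261 138
184 177
218 208
```

View pics/push.png

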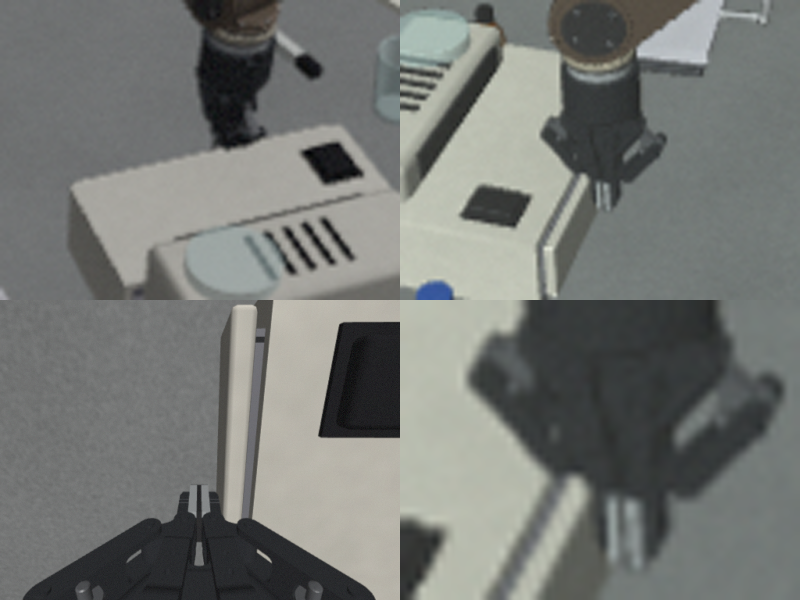

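The slanted linkage, at (570,450), is jammed against the panel and deck edge, while the panel still stands about 1 cm out. I'll raise the tool so only the fingertips bear on the panel, then push again.

>>> drive_tool([
  [[0, 0, 0], [0, -0.004, -0.004], 0],
  [[0, 0, 0], [0, -0.001, -0.006], 0],
  [[0, 0, 0], [0, 0, -0.006], 0],
  [[0, 0, 0], [0, 0, -0.005], 0],
  [[0, 0, 0], [0, 0, 0], 0],
])

```text
time: 37.98
eef_pos: [0.5006, 0.2353, 0.0796]
tcp_rot: [0.716, 0.698, -0.003, -0.002]
contact_force: [-7.3, 0.4, -0.0]
opening: -0.004
finger_force: 3.3
```

Run:
```python
from h import *
s=st(); to([.509,.236,.080],1.546)
```

```text
37.98 [0.5006 0.2353 0.0796] [ 0.716   0.6981 -0.0028 -0.0022] F [-7.3  0.4 -0. ] op -0.004 3.3 q [2.560e-01 2.270e-01 1.987e+00 1.000e-03 9.340e-01 2.800e-01]
head 1.5455 tilt [-0.007  -0.0008]
turn z -0.0005
shift after turn [ 0.0009  0.0083 -0.0004]
```

Now the fingertips make clean contact with no vertical force. Pushing home.

>>> drive_tool([
  [[0, 0, 0], [0, 0.004, 0], 0],
  [[0, 0, 0], [0, 0.004, 0], 0],
  [[0, 0, 0], [0, 0.003, 0], 0],
  [[0, 0, 0], [0, 0.002, 0], 0],
  [[0, 0, 0], [0, 0, 0], 0],
])

```text
time: 38.6
eef_pos: [0.5104, 0.2351, 0.0796]
tcp_rot: [0.716, 0.698, -0.007, -0.005]
contact_force: [-16.8, -1.1, 8.5]
opening: -0.003
finger_force: 8.6
```

>>> drive_tool([
  [[0, 0, 0], [0, 0.002, 0], 0],
  [[0, 0, 0], [0, 0, 0], 0],
])

```text
time: 38.85
eef_pos: [0.5106, 0.2351, 0.0796]
tcp_rot: [0.716, 0.698, -0.009, -0.007]
contact_force: [-23.2, -1.2, 13.4]
opening: -0.004
finger_force: 11.4
```

>>> drive_tool([
  [[0, 0, 0], [0, 0.002, 0], 0],
  [[0, 0, 0], [0, 0, 0], 0],
])

```text
time: 39.1
eef_pos: [0.5107, 0.2351, 0.0796]
tcp_rot: [0.716, 0.698, -0.011, -0.008]
contact_force: [-27.7, -1.3, 17.6]
opening: -0.002
finger_force: 14.2
```

x no longer advances under rising force, so this is a stop. I'll back off slowly and check whether it stays latched.

>>> drive_tool([
  [[0, 0, 0], [0, -0.005, 0], 0],
  [[0, 0, 0], [0, -0.005, 0], 0],
  [[0, 0, 0], [0, -0.005, 0], 0],
  [[0, 0, 0], [0, 0, 0], 0],
])

```text
time: 39.6
eef_pos: [0.5051, 0.2357, 0.081]
tcp_rot: [0.716, 0.698, 0.0, -0.0]
contact_force: [-0.1, -0.3, 0.0]
opening: -0.0
finger_force: 0.0
```

>>> drive_tool([
  [[0, 0, 0], [0, -0.01, 0], 0],
  [[0, 0, 0], [0, -0.015, 0], 0],
  [[0, 0, 0], [0, -0.02, -0.01], 0],
  [[0, 0, 0], [0, 0, -0.05], 0],
  [[0, 0, 0], [0, 0, -0.05], 0],
])

```text
time: 40.22
eef_pos: [0.4571, 0.2366, 0.1903]
tcp_rot: [0.716, 0.698, -0.002, -0.002]
contact_force: [0.4, 0.5, -0.1]
opening: -0.0
finger_force: 0.0
```

Run:
```python
from h import *
import pickle
s=st()
d=cam('scene','s10.png'); a,b=pickle.load(open('c0.pkl','rb')); e=cam('side','s11.png')
# compare the front-deck region with the picture at start
for n,x,y in(('scene',a,d),('side',b,e)):
    u,v=proj(x,[.51,.12,.07]).astype(int); 
    D=np.abs(x['image'].astype(int)-y['image'].astype(int))[v-10:v+11,u-15:u+16]; print(n,u,v,D.mean().round(1),D.max())
# column profile through panel in the side view: start vs now
w=[proj(b,[x,.12,.08]).round().astype(int) for x in np.linspace(.37,.56,39)]
print([int(b['image'][q[1],q[0]].mean()) for q in w]);print([int(e['image'][q[1],q[0]].mean()) for q in w])
```

```text
40.23 [0.4571 0.2366 0.1903] [ 0.7157  0.6984 -0.0023 -0.0018] F [ 0.4  0.5 -0.1] op -0.0 0.0 q [ 2.800e-01 -9.000e-03  2.016e+00  1.000e-03  1.140e+00  3.040e-01]
scene 299 190 1.2 6
side 252 211 8.6 95
[108, 110, 108, 111, 110, 111, 111, 114, 113, 113, 113, 113, 112, 115, 114, 113, 114, 114, 115, 115, 113, 114, 114, 113, 114, 113, 110, 84, 86, 84, 153, 168, 111, 170, 171, 172, 172, 170, 169]
[112, 116, 115, 116, 113, 115, 119, 117, 117, 116, 118, 117, 117, 120, 117, 118, 120, 120, 116, 119, 120, 120, 119, 118, 118, 119, 114, 85, 86, 87, 159, 175, 117, 178, 179, 179, 180, 180, 178]
```

The panel profile is the same as at the start, so the drawer is latched. One last check that it holds and nothing else moved.

>>> drive_tool([
  [[0, 0, 0], [0, 0, -0.03], 0],
  [[0, 0, 0], [0, 0, -0.03], 0],
  [[0, 0, 0], [0, 0, 0], 0],
  [[0, 0, 0], [0, 0, 0], 0],
  [[0, 0, 0], [0, 0, 0], 0],
])

```text
time: 40.95
eef_pos: [0.458, 0.2365, 0.2479]
tcp_rot: [0.716, 0.698, -0.003, -0.002]
contact_force: [-0.2, 0.3, -0.1]
opening: -0.001
finger_force: 0.0
```

Run:
```python
from h import *
import pickle
a,b=pickle.load(open('c0.pkl','rb')); d=cam('scene')
D=(np.abs(cv2.GaussianBlur(a['image'],(5,5),0).astype(int)-cv2.GaussianBlur(d['image'],(5,5),0)).max(2)>25).astype(np.uint8)
n,l,s,c=cv2.connectedComponentsWithStats(D)
print([q.tolist() for q in s[1:] if q[4]>12])
```

```text
[[20, 0, 238, 163, 11593], [244, 0, 112, 139, 6771], [355, 62, 3, 8, 21], [201, 68, 6, 8, 35], [223, 75, 6, 3, 15], [197, 78, 13, 26, 179], [210, 80, 11, 11, 58], [228, 87, 42, 38, 1059], [210, 206, 40, 22, 454], [172, 219, 10, 5, 29], [168, 220, 20, 16, 216]]
```

```bash
python3 -c "
from plant import ctrl
print(ctrl.sign_off())"
```

```text
the job is handed in; nothing more can be done
None
```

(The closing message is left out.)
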